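Row up the rubber blocks and press the label holder home

TASK

Two rubber blocks stick out of the outer bays of the small aluminium rack: first push both fully in against the rear wall, so that they stand in an even row. Then pick up the loose label holder, slide its flat tongue tongue-first under the lip of the middle bay, flat on the table, and push it fully home against the sprung stop until its card frame is flush with the ends of the blocks. The stop pushes it out again when let go, so finish while still holding it pressed home; leave the other things alone.

Things in the scene. Friction and masses are not known exactly. Their poses are not given: they have to be found in the camera images.
- rack: aluminium rack fixed to the table, 128 mm wide, 18 high, no floor. Origin: on the table, mid-width, level with the inner face of the outer bays' rear walls; +x points through those walls (the way to push), +y left, z up. Three bays open to -x, parted by 6 mm walls with round noses at x=-43 mm, centred at y=-61, -26, 26, 61 mm. Outer bays are 29 mm wide (centres y=+-43.5 mm), open above
- lip_edge (a point): middle of the lip's front edge, at its underside, 10 mm above the table (rack x=-20 mm, y=0), axes as the rack's. The lip is a 4 mm plate that covers the middle bay (46 mm wide, centred on y=0) from here back to its rear wall. Under it: the sprung plunger in the middle and beside it two fixed hard stops whose faces stand at rack x=+10 mm
- plunger (a joint): sprung steel stop under the lip: 0 m = out (its face at rack x=0), grows as it is pushed in along the rack's +x; 0.010 m when the label holder meets the hard stops. Pushing it takes 2.3 N at first and about 7 N at 0.010; it springs back
- holder: grey plastic label holder, loose, about 60 g: a flat tongue 62 mm long (x), 40 wide (y; 34 over the front 12 mm), 6 thick, with an upright card frame across its rear end. Origin: centre of the tongue's underside; +x points to the front end, which goes under the lip first; z up. Home: origin at rack x=-21 mm, y=0, axes along the rack's, rear face at rack x=-52 mm
- frame (a point): middle of the label holder's card frame, 25 mm above its underside, at holder x=-27 mm; axes as the holder's. The frame is an upright plate 8 mm thick (x), 40 wide (y), its top 44 mm above the underside, a blank card on its rear face; grip it across the 8 mm
- block_left: tan rubber block with a blue band, 25 mm wide (its x), 52 long (its y), 18 high, in the rack's outer bay at rack y=+43.5 mm, its own y axis along rack +x; origin: centre of its underside. It starts 12 to 28 mm short of the rear wall. Home: far end on the rear wall, origin at rack x=-26 mm, near end at rack x=-52 mm
- block_right: the same kind of rubber block in the outer bay at rack y=-43.5 mm; same origin, axes and home x
- pot: bystander: white screw pot with a green lid, 45 mm across and 43 mm high; origin: centre of its underside; not to be disturbed
- sharpener: bystander: small sharpener, 15x25x14 mm; origin: centre of its underside; not to be disturbed
- tweezers: bystander: tweezers lying flat, 18x120x8 mm; origin: centre of its underside; not to be disturbed
- sander: bystander: brown sanding block, 48x85x25 mm; origin: centre of its underside; not to be disturbed
Things that resemble listed ones, but are neither listed nor needed, are in the scene too. What is shaped like the block_left but red or turquoise is not meant.

How it is judged:
On the way, in this order (a step that is already met when the one before it is completed fails the run):
1. both rubber blocks are pushed home against the rear wall, in an even row (x of block_left in the frame of rack between -0.03 and -0.0225 m and y of block_left in the frame of rack between 0.0375 and 0.0495 m and angle between the y axis of each of block_left, block_right and the x axis of rack, either way round below 0.15 rad and angle between each of block_left, block_right's own z axis and vertical below 0.06 rad and x of block_right in the frame of rack between -0.03 and -0.0225 m and y of block_right in the frame of rack between -0.0495 and -0.0375 m), for 0.2 s.
2. then the tongue of the label holder is under the lip (x of holder in the frame of rack between -0.046 and -0.01 m and y of holder in the frame of rack between -0.006 and 0.006 m and height (world z) of holder below 0.006 m), for 0.05 s.
At the end, for the whole second after the job is handed in: Both blocks home (within 4 mm of the rear wall, square). The gripper still holds the label holder pressed home: within 3 mm of the hard stops, flat on the table, centred and straight under the lip, plunger in over 7 mm, over 3 N on the rack and from the fingers, at rest (all of step 1 and x of holder in the frame of rack between -0.024 and -0.018 m and y of holder in the frame of rack between -0.006 and 0.006 m and z of holder in the frame of rack below 0.005 m and angle between the x axis of holder and the x axis of rack, either way round below 0.12 rad and angle between holder's own z axis and vertical below 0.1 rad and value of joint plunger above 0.007 m and contact force between holder and rack above 3 N and contact force between the fingers and holder above 3 N and linear speed of holder below 0.02 m/s); the arm keeps its last pose, push and grip.
It fails at once if a bystander (pot) is moved by more than 15 mm (distance of pot from where it was at the start of the episode above 0.015 m).
It fails at once if a bystander (sharpener) is moved by more than 15 mm (distance of sharpener from where it was at the start of the episode above 0.015 m).
It fails at once if a bystander (tweezers) is moved by more than 15 mm (distance of tweezers from where it was at the start of the episode above 0.015 m).
It fails at once if a bystander (sander) is moved by more than 15 mm (distance of sander from where it was at the start of the episode above 0.015 m).
It also fails if it takes over 58 s, if anything falls off the work surface, if the arm or the gripper's body presses on something with over 40 N, if the wrist force passes 120 N, or if a joint passes its speed limit or range.

ROBOT

A 6-joint arm with a two-finger parallel gripper is mounted at the origin on a cart in front of the work surface, level with it; the furniture and walls round the work are solid. World frame = base frame: x ahead of the robot, y to its left, z up, the work surface at z = 0. Lengths are in m, angles in rad, forces in N, time in s.
With the tool pointing down it reaches from about 0.3 to 0.875 m from the base axis. Payload 6.4 kg.
Tool frame: the origin (TCP) lies between the finger pads; the fingertips stand 25 mm ahead of it and the grasp point (between the pads) lies 6 mm ahead of it; z points along the fingers, y is the line along which they close (so a half turn about z gives the same grasp; the last joint's range is limited). The gripper opens to 85 mm and grips with 20 to 120 N. Pads are 22 mm wide; open, the fingers measure 114 mm over their backs; the gripper's body (76 mm by 85 mm) begins 54 mm behind the grasp point. The pads swing forward as they close: fully open they stand 13 mm farther back than shut.
Start: joints at [-1.337, 0.181, 1.607, -0, 1.354, -0.206], TCP at [0.245, -0.52, 0.256] pointing down, gripper open.
Joint ranges: [-2.99, 2.99], [-0.89, 2.07], [0.3, 2.58], [-1.14, 4.28], [0, 2.63], [-3.12, 3.12]. Speed limits (rad/s): [2.57, 2.57, 3.01, 3.14, 3.14, 3.14].

INTERFACE

Orientations are given as a unit quaternion [w, x, y, z].
In Python, from bench import ctrl gives the robot as it stands.
- The arm moves only by the tool servo_tool, never from a script. Its argument "series" is text: rows parted by semicolons, each of 7 numbers parted by spaces: the gripper command: -1 is fully open, 1 is shut, values between are in proportion, then the shift along the tool's x, y, z in m, then the turn, a rotation vector about the tool's x, y, z in degrees. A call has 1 to 12 rows; each row is the pose to reach, as a shift and turn from the pose commanded when the call began, along the tool's axes at that moment; what a row does not reach only later rows make up. A row lasts 1/12 s, in which the tool goes at most 41.7 mm and 7.16 degrees, less where a joint would pass 70% of its speed; a pose out of reach is approached as far as the arm can. A call with a gripper value outside its range is refused whole. The fingers move at their own pace and stop on an object; the grip force is fixed at half the most. Time passes only in rows, so rows that repeat a pose let the fingers close. It gives the time, the measured TCP pose, the force, the opening and the grip force at its end, in the units of the state.
- ctrl.get_obs(): the state, without advancing time (a new reading comes with each control period).
- ctrl.camera(name): name is "side" or "top" or "wrist"; returns a dict with "img" (480x640x3 uint8, red, green, blue), "z_map" (480x640 float32, m along the optical axis (not along the pixel's ray), 0 where there is no reading), "fovy" (degrees; the focal length in pixels is half the picture's height over the tangent of half this angle, whatever the lens; pixels are square), "cx", "cy" (the principal point, pixels), "extrinsics" (4x4, takes a point from camera to world coordinates); the wrist camera has in their place "T_tool_cam" (4x4, takes a point from camera to tool coordinates, whose origin is the TCP and whose axes are the flange's). Camera axes: x right, y down, z forward; pixel columns grow to the right and rows downward; lengths in m; the calibration is good to about 2 mm. A picture is of the moment at which its call begins: read the wrist's pose just before it.
- ctrl.hand_in(): hands the job in; it is judged then, once.
The state is a dict: "time_s": time; "q": joint angles; "dq": joint speeds; "joint_efforts": joint torques, N m; "eef_pos": TCP position; "eef_rot": TCP orientation; "wrist_force": force on the tool from outside, world axes, zero at the start; "torque": the same for the moment, N m; "opening": opening from 0.0 (shut) to 1.0 (fully open); "grasp_force": force on a finger pad.
Only numpy, scipy, OpenCV 4.12 (cv2) and the standard library are available. Lean on these libraries where they do the work, as an engineer would, in place of code of your own. Each camera call takes 0.05 s, during which the arm holds its last target. There are 200 camera calls.

## Working session

There is one attempt and no reset: what is moved stays moved. The work goes in short steps, Python scripts to look and compute and a tool call to move; the robot and the scene stay as the last step left them, time stands still between calls to the robot, and variables do not carry over. Pictures are saved under pics/ and viewed, at most 13 in all, crops included, and the job is handed in when it is done.

Besides the shell and the picture viewer there is one more tool, called after "Call:" as name(argument=value, ...), one argument or row to a line, values as JSON. servo_tool: Moves the arm, as the interface text tells. Its arguments: {"type":"object","properties":{"series":{"type":"string"}},"required":["series"]}

```bash
mkdir -p pics; cat > h.py <<'E'
import numpy as np, cv2
from scipy.spatial.transform import Rotation as R
from bench import ctrl
def Ttool():
    o=ctrl.get_obs(); q=o['eef_rot']; T=np.eye(4)
    T[:3,:3]=R.from_quat([q[1],q[2],q[3],q[0]]).as_matrix(); T[:3,3]=o['eef_pos']; return T
def cam(n):
    T=Ttool(); c=ctrl.camera(n)
    c['E']=np.array(c['extrinsics']) if 'extrinsics' in c else T@np.array(c['T_tool_cam'])
    c['f']=240/np.tan(np.radians(c['fovy'])/2); return c
def ray(c,u,v,z):
    d=c['E'][:3,:3]@np.array([(u-c['cx'])/c['f'],(v-c['cy'])/c['f'],1]); p=c['E'][:3,3]
    return p+d*(z-p[2])/d[2]
def cloud(c):
    v,u=np.mgrid[:480,:640]; z=c['z_map']
    P=np.stack([(u-c['cx'])/c['f']*z,(v-c['cy'])/c['f']*z,z],-1)
    return P@c['E'][:3,:3].T+c['E'][:3,3]
def save(c,n): cv2.imwrite('pics/'+n+'.png',c['img'][:,:,::-1])
E
python3 - <<'E'
from h import *
for n in ['top','side']:
    c=cam(n); save(c,n); print(n,c['f'],c['cx'],c['cy'],c['E'].round(3).tolist())
print(ctrl.get_obs())
E
```

```text
top 567.056348747172 312.97737468526867 238.63015026496572 [[0.015, -0.996, 0.091, 0.436], [-1.0, -0.016, -0.019, -0.083], [0.02, -0.091, -0.996, 1.269], [0.0, 0.0, 0.0, 1.0]]
side 475.1145094931934 318.8699424462566 250.83781866712172 [[0.946, -0.165, 0.279, 0.174], [-0.324, -0.499, 0.804, -1.156], [0.007, -0.851, -0.526, 0.745], [0.0, 0.0, 0.0, 1.0]]
{'time_s': 0.1, 'q': array([-1.33728915e+00,  1.81486442e-01,  1.60791101e+00, -1.11547531e-05,
        1.35377374e+00, -2.06272562e-01]), 'dq': array([-5.57237987e-04,  1.55990804e-03, -1.74560671e-03, -3.83838796e-04,
       -8.90643830e-04, -7.21020117e-05]), 'joint_efforts': array([ 7.01394970e-05, -4.45875514e+01, -3.52239490e+01, -1.63958593e-04,
        4.10686320e-03, -1.75042487e-05]), 'eef_pos': array([ 0.24472061, -0.51982291,  0.25546167]), 'eef_rot': array([-7.89124434e-04,  9.75920911e-01,  2.18123252e-01, -1.61925152e-05]), 'wrist_force': array([ 0.56221052,  0.33557145, -1.26138181]), 'torque': array([ 0.05915955, -0.00802484,  0.00706254]), 'grasp_force': 0.0, 'opening': 0.9973885650268699}
```

View pics/top.png

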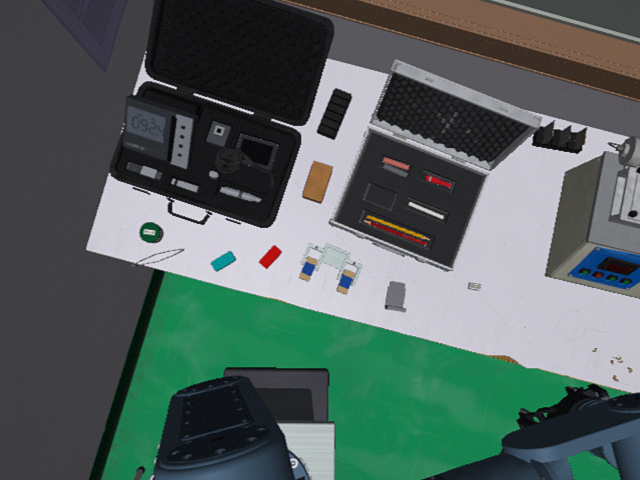

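View pics/side.png

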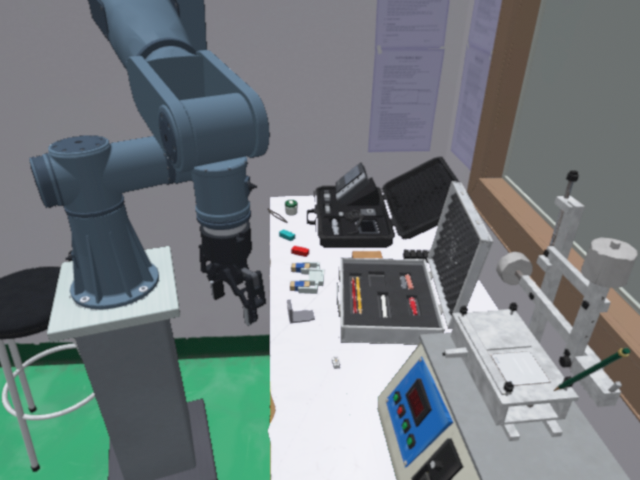

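The top view shows the rack at about (332,262), with tan/blue blocks at (308,268) and (347,280) sticking out towards the robot. The holder is at (396,296) and a closed-off case lies right behind. Next I'll measure coarse positions.

```bash
python3 - <<'E'
from h import *
c=cam('top')
for n,u,v,z in [('rack',332,258,.018),('bl',308,268,.018),('br',347,280,.018),('holder',397,293,.006),('case corner',447,268,.05),('sharp',474,286,.014),('edge',380,318,0),('edge2',250,287,0)]:
    print(n,ray(c,u,v,z).round(3))
crop=c['img'][220:340,260:430]; cv2.imwrite('pics/crop.png',cv2.resize(crop,None,fx=4.6,fy=4.6,interpolation=cv2.INTER_CUBIC)[:,:,::-1])
P=cloud(c); hs=cv2.cvtColor(c['img'],cv2.COLOR_RGB2HSV)
m=((hs[...,0]>100)&(hs[...,0]<130)&(hs[...,1]>150)); m[:,:290]=0;m[:,370:]=0;m[:250]=0;m[300:]=0
n,l,s,ce=cv2.connectedComponentsWithStats(m.astype(np.uint8))
for i in range(1,n):
  if s[i,4]>10: print('blue',s[i],ce[i],ray(c,*ce[i],.018).round(4),P[l==i].mean(0).round(4))
# case height profile
print(P[[262,255,250],[440,400,350]].round(3))
E
```

```text
rack [ 0.509 -0.149  0.018]
bl [ 0.486 -0.096  0.018]
br [ 0.461 -0.182  0.018]
holder [ 0.434 -0.295  0.006]
case corner [ 0.489 -0.396  0.05 ]
sharp [ 0.452 -0.465  0.014]
edge [ 0.378 -0.258  0.   ]
edge2 [0.442 0.032 0.   ]
blue [302 262  12  14 102] [307.84313725 268.61764706] [ 0.4845 -0.0956  0.018 ] [ 0.4845 -0.0956  0.0191]
blue [339 275  13  13 103] [345.11650485 281.33009709] [ 0.4578 -0.1781  0.018 ] [ 0.4576 -0.1771  0.0309]
[[ 0.503 -0.383  0.04 ]
 [ 0.516 -0.294  0.047]
 [ 0.529 -0.19  -0.002]]
```

View pics/crop.png

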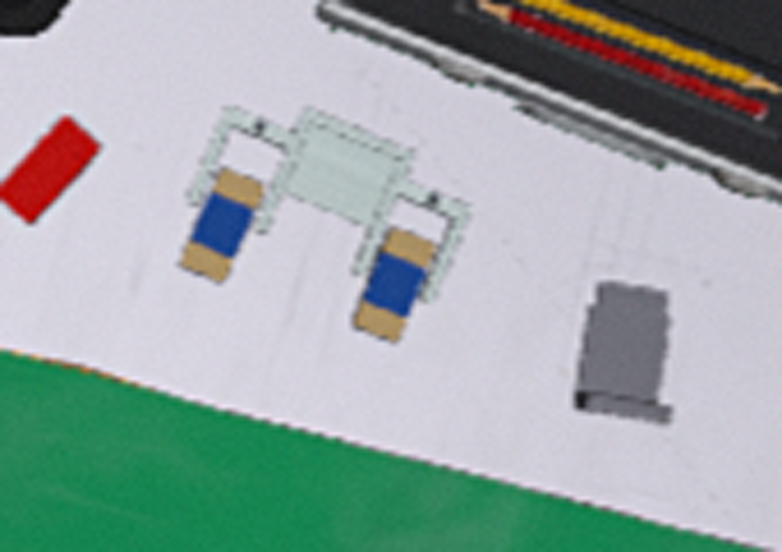

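The crop shows both blocks about 20 mm out of a rack yawed roughly -18°. The holder is upright with its tongue pointing away from the robot, and its frame is at the near end (625,410). I'll move above them with the tool y axis along rack x.

Call:
servo_tool(
  series="1 0.322 -0.202 0 0 0 -47;1 0.322 -0.202 0 0 0 -47;1 0.322 -0.202 0 0 0 -47;1 0.322 -0.202 0 0 0 -47;1 0.322 -0.202 0 0 0 -47;1 0.322 -0.202 0 0 0 -47;1 0.322 -0.202 0 0 0 -47;1 0.322 -0.202 0 0 0 -47;1 0.322 -0.202 0 0 0 -47;1 0.322 -0.202 0 0 0 -47;1 0.322 -0.202 0 0 0 -47;1 0.322 -0.202 0 0 0 -47",
)

```text
time_s: 1.15
eef_pos: [0.4501, -0.2004, 0.2561]
eef_rot: [-0.0, 0.808, 0.59, -0.0]
wrist_force: [-0.4, -0.1, -0.1]
opening: 0.007
grasp_force: 0.0
```

```bash
python3 - <<'E'
from h import *
c=cam('wrist'); save(c,'w1'); print(Ttool().round(3)); print(np.array(c['T_tool_cam']).round(3).tolist(),c['f'],ctrl.get_obs()['q'].round(2))
np.savez('pics/w1.npz',img=c['img'],z=c['z_map'],E=c['E'],f=c['f'],cx=c['cx'],cy=c['cy'])
E
```

```text
[[ 0.306  0.952 -0.001  0.45 ]
 [ 0.952 -0.306 -0.    -0.201]
 [-0.001 -0.    -1.     0.256]
 [ 0.     0.     0.     1.   ]]
[[-0.0, -0.951, -0.31, 0.081], [1.0, 0.0, -0.001, -0.001], [0.001, -0.31, 0.951, -0.119], [0.0, 0.0, 0.0, 1.0]] 371.91451145972945 [-0.66 -0.01  1.81 -0.    1.34 -0.35]
```

View pics/w1.png

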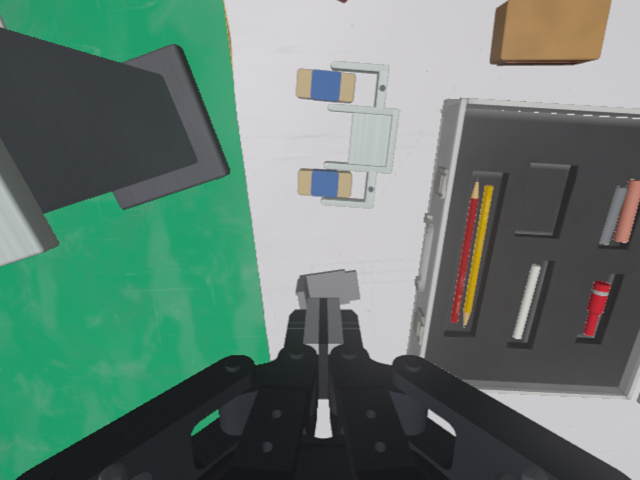

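The wrist view shows the left block at (326,85), the right block at (325,184), the lip plate at (372,138) and the holder at (330,287), partly hidden by the fingers. The colours separate cleanly.

```bash
python3 - <<'E'
from h import *
d=np.load('pics/w1.npz'); c={k:d[k] for k in d}; c['z_map']=d['z']
P=cloud(c); hs=cv2.cvtColor(c['img'],cv2.COLOR_RGB2HSV)
H,S,V=[hs[...,i].astype(int) for i in range(3)]
def toW(pts,z): return np.array([ray(c,u,v,z)[:2] for u,v in pts])
win=np.zeros((480,640),bool); win[55:215,285:405]=1
blk=win&(S>75)&((abs(H-112)<14)|(abs(H-17)<10))
n,l,s,ce=cv2.connectedComponentsWithStats(blk.astype(np.uint8))
for i in range(1,n):
  if s[i,4]<200: continue
  v,u=np.nonzero(l==i); W=toW(np.c_[u,v],.018)
  r=cv2.minAreaRect((W*1000).astype(np.float32)); print('block',s[i],r,cv2.boxPoints(r).round(1).tolist(),'z',np.median(P[l==i][:,2]))
rk=win&(H>50)&(H<100)&(S>8)&(V<235)&(P[...,2]>.010)&~blk
n,l,s,ce=cv2.connectedComponentsWithStats(rk.astype(np.uint8))
for i in range(1,n):
  if s[i,4]<200: continue
  v,u=np.nonzero(l==i); W=toW(np.c_[u,v],.018)
  r=cv2.minAreaRect((W*1000).astype(np.float32)); print('rack',s[i],r,cv2.boxPoints(r).round(1).tolist(),'z',np.percentile(P[l==i][:,2],[10,50,90]))
print(hs[88,383],hs[138,370],hs[66,360],hs[230,340],hs[287,345])
# holder tongue
hw=np.zeros((480,640),bool); hw[255:310,285:370]=1
hm=hw&(P[...,2]>.003)&(P[...,2]<.0095)&(V<180)
v,u=np.nonzero(hm); print('holder',len(u)); W=toW(np.c_[u,v],.006); r=cv2.minAreaRect((W*1000).astype(np.float32)); print(r,cv2.boxPoints(r).tolist())
E
```

```text
block [311  70  30  31 822] ((485.03302001953125, -94.2519760131836), (24.05105972290039, 24.964082717895508), 67.44424438476562) [[468.8999938964844, -100.5999984741211], [491.8999938964844, -110.0999984741211], [501.20001220703125, -87.9000015258789], [478.1000061035156, -78.4000015258789]] z 0.019931739897503853
block [311 170  27  27 661] ((457.9036560058594, -176.81826782226562), (24.735471725463867, 24.878707885742188), 68.36296844482422) [[441.79998779296875, -183.6999969482422], [464.8999938964844, -192.89999389648438], [474.0, -169.89999389648438], [450.8999938964844, -160.6999969482422]] z 0.019960093011409885
rack [ 322   62   77  146 4202] ((502.34112548828125, -148.12042236328125), (127.20592498779297, 63.1949577331543), 67.99079132080078) [[449.20001220703125, -195.1999969482422], [507.79998779296875, -218.89999389648438], [555.5, -101.0], [496.8999938964844, -77.30000305175781]] z [0.01485387 0.0180978  0.02016478]
[120  16 114] [ 79  11 194] [ 77   9 198] [135   2 207] [128   7 141]
holder 1431
((428.2034912109375, -289.22174072265625), (41.49018096923828, 60.90117645263672), 81.06571197509766) [[394.9006042480469, -304.986083984375], [455.0628967285156, -314.44415283203125], [461.5063781738281, -273.4573974609375], [401.3440856933594, -263.99932861328125]]
```

Rack origin is about (0.513,-0.152) with yaw -22°. The left block is 21.7 mm short and the right one 15.8 mm, both within the stated range, and the rack width measures 127 mm. I'll go behind the left block with the gripper shut.

Call:
servo_tool(
  series="1 0.1155 -0.0515 0.05 0 0 4.2;1 0.1155 -0.0515 0.10 0 0 4.2;1 0.1155 -0.0515 0.15 0 0 4.2;1 0.1155 -0.0515 0.16 0 0 4.2;1 0.1155 -0.0515 0.16 0 0 4.2;1 0.1155 -0.0515 0.16 0 0 4.2;1 0.1155 -0.0515 0.2 0 0 4.2;1 0.1155 -0.0515 0.224 0 0 4.2;1 0.1155 -0.0515 0.224 0 0 4.2;1 0.1155 -0.0515 0.224 0 0 4.2",
)

```text
time_s: 2.03
eef_pos: [0.4361, -0.0761, 0.0325]
eef_rot: [-0.001, 0.83, 0.558, -0.001]
wrist_force: [0.3, 0.4, 0.7]
opening: 0.0
grasp_force: 0.0
```

```bash
cat >> h.py <<'E'
O=np.array([.5129,-.1524]); a=np.radians(-22); ex=np.array([np.cos(a),np.sin(a)]); ey=np.array([-ex[1],ex[0]])
def rk(p): d=np.asarray(p)[:2]-O; return np.array([d@ex,d@ey])
E
python3 - <<'E'
from h import *
T=Ttool(); print(rk(T[:3,3]),T[2,3],T.round(3)); c=cam('wrist'); save(c,'w2')
E
```

```text
[-0.09975813  0.04199626] 0.03247072586424599 [[ 0.377  0.926 -0.002  0.436]
 [ 0.926 -0.377  0.001 -0.076]
 [-0.    -0.002 -1.     0.032]
 [ 0.     0.     0.     1.   ]]
```

View pics/w2.png

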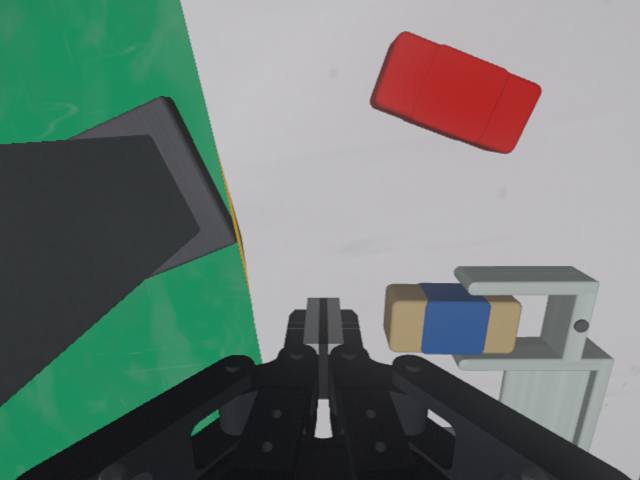

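The fingertips at (323,320) are lined up with the block's near end at x=387 px, with about an 18 mm gap and a tip half-thickness of about 8 mm. Now I'll push.

Call:
servo_tool(
  series="1 0.001 0.008 0 0 0 0;1 0.001 0.016 0 0 0 0;1 0.001 0.022 0 0 0 0;1 0.001 0.028 0 0 0 0;1 0.001 0.033 0 0 0 0;1 0.001 0.036 0 0 0 0;1 0.001 0.036 0 0 0 0",
)

```text
time_s: 2.67
eef_pos: [0.4694, -0.0869, 0.0325]
eef_rot: [-0.002, 0.829, 0.559, -0.001]
wrist_force: [-6.0, 2.4, 9.5]
opening: -0.002
grasp_force: 4.9
```

Call:
servo_tool(
  series="1 0 0.002 0 0 0 0;1 0 0.003 0 0 0 0;1 0 0.003 0 0 0 0",
)

```text
time_s: 2.92
eef_pos: [0.4698, -0.087, 0.0322]
eef_rot: [-0.004, 0.829, 0.56, -0.003]
wrist_force: [-16.7, 3.7, 20.4]
opening: -0.001
grasp_force: 11.3
```

```bash
python3 - <<'E'
from h import *
T=Ttool(); f=ctrl.get_obs()['wrist_force'];print(rk(T[:3,3]),T[2,3],f,rk(f[:2]+O)); 
E
```

```text
[-0.06449864  0.04450652] 0.032206523439408184 [-16.65486667   3.72584415  20.37867284] [-16.83784927  -2.78448033]
```

```bash
cat >> h.py <<'E'
def blue(c):
    hs=cv2.cvtColor(c['img'],cv2.COLOR_RGB2HSV).astype(int)
    m=(abs(hs[...,0]-112)<14)&(hs[...,1]>90)&(hs[...,2]>60)
    n,l,s,ce=cv2.connectedComponentsWithStats(m.astype(np.uint8))
    for i in range(1,n):
        if s[i,4]<60: continue
        v,u=np.nonzero(l==i); W=np.array([rk(ray(c,x,y,.018)) for x,y in zip(u,v)])*1000
        r=cv2.minAreaRect(W.astype(np.float32)); print('blue',s[i].tolist(),np.round(r[0],1),np.round(r[1],1),round(r[2],1))
E
python3 - <<'E'
from h import *
c=cam('wrist'); save(c,'w3'); blue(c)
E
```

```text
blue [385, 303, 67, 57, 3433] [-27.  44.] [26.1 25.8] 89.8
```

View pics/w3.png

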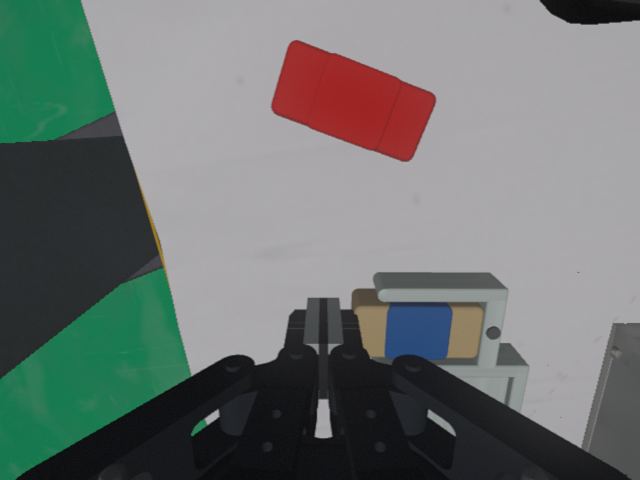

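The left block is home: the band centre is at -27 mm and the far end is on the wall at (484,330). Next is the right block.

Call:
servo_tool(
  series="1 0 -0.03 0 0 0 0;1 -0.03 -0.033 0 0 0 0;1 -0.06 -0.033 0 0 0 0;1 -0.0875 -0.033 0 0 0 0;1 -0.0875 -0.033 0 0 0 0;1 -0.0875 -0.024 0 0 0 0;1 -0.0875 -0.017 0 0 0 0;1 -0.0875 -0.011 0 0 0 0;1 -0.0875 -0.005 0 0 0 0;1 -0.0875 -0.002 0 0 0 0;1 -0.0875 0 0 0 0 0;1 -0.0875 0 0 0 0 0",
)

```text
time_s: 3.97
eef_pos: [0.4374, -0.1673, 0.0319]
eef_rot: [-0.004, 0.828, 0.56, -0.003]
wrist_force: [-16.0, 3.5, 20.1]
opening: -0.003
grasp_force: 11.6
```

```bash
python3 - <<'E'
from h import *
T=Ttool(); print(rk(T[:3,3]))
c=cam('wrist'); blue(c); print(rk(ctrl.get_obs()['wrist_force'][:2]+O))
E
```

```text
[-0.06438404 -0.04208316]
blue [399, 65, 83, 78, 5997] [-27.   44.2] [25.8 24.1] 0.1
blue [385, 304, 68, 58, 3419] [-26.8 -43. ] [26.  26.5] 0.5
[-15.7956006   -3.57338181]
```

Both blocks are home at -27 and -26.8 mm. Now I'll back off, rise, and view the holder with the fingers half open.

Call:
servo_tool(
  series="1 0 -0.03 0 0 0 0;0.1 0 -0.03 -0.04 0 0 0;0.1 -0.02 -0.02 -0.07 0 0 -7;0.1 -0.06 0 -0.09 0 0 -13;0.1 -0.1 0.02 -0.1 0 0 -13;0.1 -0.14 0.04 -0.1 0 0 -13;0.1 -0.18 0.057 -0.1 0 0 -13;0.1 -0.215 0.057 -0.1 0 0 -13;0.1 -0.215 0.057 -0.1 0 0 -13;0.1 -0.215 0.057 -0.1 0 0 -13",
)

```text
time_s: 4.85
eef_pos: [0.4125, -0.3926, 0.1322]
eef_rot: [0.0, 0.761, 0.648, -0.0]
wrist_force: [-0.1, -0.2, -0.6]
opening: 0.447
grasp_force: 0.0
```

```bash
python3 - <<'E'
from h import *
print(Ttool().round(3))
c=cam('wrist'); save(c,'w4'); blue(c)
np.savez('pics/w4.npz',img=c['img'],z=c['z_map'],E=c['E'],f=c['f'],cx=c['cx'],cy=c['cy'])
E
```

```text
[[ 0.159  0.987  0.     0.412]
 [ 0.987 -0.159 -0.001 -0.393]
 [-0.001  0.    -1.     0.132]
 [ 0.     0.     0.     1.   ]]
```

View pics/w4.png

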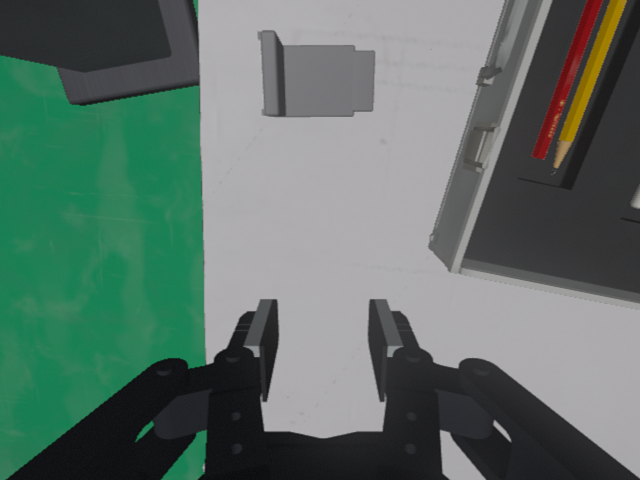

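The holder is fully in view, with the frame at x 262–284 px, y 30–115 and the tongue front at x=375, y≈80.

```bash
cat > hm.py <<'E'
from h import *
def holder(c,win):
    P=cloud(c); V=c['img'].max(-1); m=(V<175)&(V>60)&win
    t=(m&(P[...,2]<.012)&(P[...,2]>.002)).astype(np.uint8)
    n,l,s,ce=cv2.connectedComponentsWithStats(cv2.morphologyEx(t,cv2.MORPH_OPEN,np.ones((3,3)))); i=1+s[1:,4].argmax()
    v,u=np.nonzero(l==i); W=np.array([ray(c,x,y,.006)[:2] for x,y in zip(u,v)])*1000
    r=cv2.minAreaRect(W.astype(np.float32)); print('tongue',s[i],r,cv2.boxPoints(r).round(1).tolist(),np.median(P[l==i][:,2]))
    f=P[m&(P[...,2]>.037)&(P[...,2]<.055)][:,:2]*1000; print('frame top',len(f)); r=cv2.minAreaRect(f.astype(np.float32)); print(r,cv2.boxPoints(r).round(1).tolist())
E
python3 - <<'E'
from hm import *
d=np.load('pics/w4.npz'); c={k:d[k] for k in d}; c['z_map']=d['z']
w=np.zeros((480,640),bool); w[20:130,240:390]=1; holder(c,w)
E
```

```text
tongue [ 283   44   92   73 6245] ((431.6285400390625, -289.91705322265625), (40.20857238769531, 54.75059127807617), 80.85008239746094) [[401.3999938964844, -305.3999938964844], [455.5, -314.1000061035156], [461.8999938964844, -274.3999938964844], [407.79998779296875, -265.70001220703125]] 0.00752499093487044
frame top 1493
((400.67401123046875, -285.666748046875), (39.640541076660156, 9.421209335327148), 81.26654815673828) [[393.0, -304.5], [402.29998779296875, -306.0], [408.29998779296875, -266.79998779296875], [399.0, -265.3999938964844]]
```

Call:
servo_tool(
  series="0.1 0.035 -0.01 0 0 0 0;0.1 0.07 -0.02 0 0 0 0;0.1 0.104 -0.028 0 0 0 0;0.1 0.104 -0.028 0 0 0 0;0.1 0.104 -0.028 0.03 0 0 0;0.1 0.104 -0.028 0.06 0 0 0;0.1 0.104 -0.028 0.085 0 0 0;0.1 0.104 -0.028 0.096 0 0 0;0.1 0.104 -0.028 0.096 0 0 0",
)

```text
time_s: 5.65
eef_pos: [0.3999, -0.28, 0.0338]
eef_rot: [-0.003, 0.76, 0.65, 0.0]
wrist_force: [-0.2, -0.4, 0.2]
opening: 0.447
grasp_force: 0.0
```

Call:
servo_tool(
  series="1 0 0 0 0 0 0;1 0 0 0 0 0 0;1 0 0 0 0 0 0;1 0 0 0 0 0 0;1 0 0 0 0 0 0;1 0 0 0 0 0 0",
)

```text
time_s: 6.15
eef_pos: [0.4022, -0.2841, 0.0379]
eef_rot: [0.002, 0.76, 0.649, 0.0]
wrist_force: [0.6, 1.3, 7.9]
opening: 0.088
grasp_force: 59.4
```

```bash
python3 - <<'E'
from hm import *
T=Ttool(); print(T.round(4)); c=cam('wrist'); save(c,'w5')
w=np.zeros((480,640),bool); w[200:420,200:560]=1; holder(c,w)
E
```

```text
[[ 0.1567  0.9877  0.0023  0.4022]
 [ 0.9877 -0.1566 -0.0021 -0.2841]
 [-0.0018  0.0026 -1.      0.0379]
 [ 0.      0.      0.      1.    ]]
tongue [ 314  269  141   83 7739] ((428.1190185546875, -289.3402404785156), (41.69735336303711, 61.98030090332031), 80.97366333007812) [[394.20001220703125, -305.1000061035156], [455.5, -314.79998779296875], [462.0, -273.6000061035156], [400.79998779296875, -263.8999938964844]] 0.0075399249031689874
frame top 3178
((397.0434875488281, -282.9425964355469), (38.67875289916992, 34.92914581298828), 51.409515380859375) [[371.29998779296875, -287.20001220703125], [398.6000061035156, -309.0], [422.79998779296875, -278.70001220703125], [395.5, -256.8999938964844]]
```

View pics/w5.png

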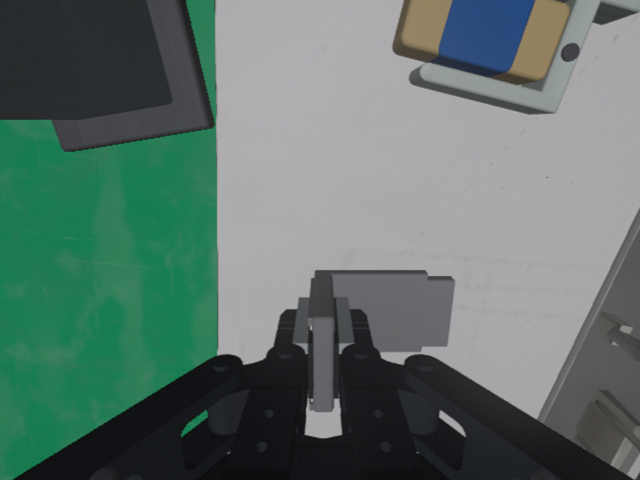

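The holder is gripped across the frame, square to the tool, and its origin is 26.4 mm ahead of the TCP. I'll lift it and carry it to the front of the middle bay.

Call:
servo_tool(
  series="1 0 0 -0.02 0 0 0;1 0 0 -0.04 0 0 3;1 0.03 -0.004 -0.04 0 0 7;1 0.06 -0.008 -0.04 0 0 13;1 0.09 -0.012 -0.04 0 0 13;1 0.12 -0.016 -0.04 0 0 13;1 0.15 -0.02 -0.04 0 0 13;1 0.1735 -0.02 -0.04 0 0 13;1 0.1735 -0.02 -0.04 0 0 13;1 0.1735 -0.02 -0.03 0 0 13;1 0.1735 -0.02 -0.02 0 0 13;1 0.1735 -0.02 -0.02 0 0 13",
)

```text
time_s: 7.2
eef_pos: [0.4076, -0.1085, 0.055]
eef_rot: [-0.001, 0.829, 0.559, -0.0]
wrist_force: [-0.2, 0.3, -0.5]
opening: 0.081
grasp_force: 58.5
```

```bash
python3 - <<'E'
from h import *
T=Ttool(); print(T.round(4),rk(T[:3,3])); c=cam('wrist'); save(c,'w6'); blue(c)
E
```

```text
[[ 3.749e-01  9.271e-01 -1.800e-03  4.076e-01]
 [ 9.271e-01 -3.749e-01  1.000e-03 -1.085e-01]
 [ 2.000e-04 -2.000e-03 -1.000e+00  5.500e-02]
 [ 0.000e+00  0.000e+00  0.000e+00  1.000e+00]] [-0.11404756  0.00126128]
blue [496, 184, 67, 59, 3469] [-27.5  44.5] [27.5 25.5] 0.0
blue [474, 362, 54, 45, 1708] [-26.5 -43.6] [25.6 26.6] 0.1
```

View pics/w6.png

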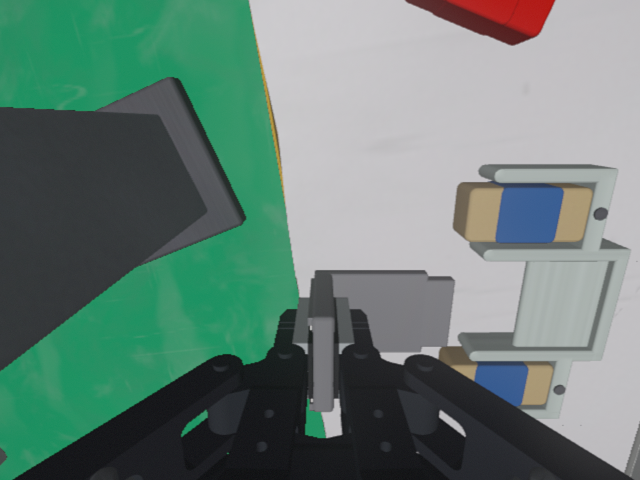

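The holder hasn't slipped. It is centred on the lip (TCP y 1.3 mm, so holder y ≈0.2) and both blocks are still home. I'll lower it to the table and slide it in.

Call:
servo_tool(
  series="1 0 0 0.01 0 0 0;1 0 0 0.0165 0 0 0;1 0 0 0.0165 0 0 0;1 0 0 0.0165 0 0 0",
)

```text
time_s: 7.58
eef_pos: [0.408, -0.1086, 0.0392]
eef_rot: [-0.001, 0.829, 0.559, -0.0]
wrist_force: [0.3, -0.4, 0.2]
opening: 0.085
grasp_force: 58.5
```

Call:
servo_tool(
  series="1 0 0.008 0 0 0 0;1 0 0.016 0 0 0 0;1 0 0.024 0 0 0 0;1 0 0.032 0 0 0 0;1 0 0.04 0 0 0 0;1 0 0.046 0 0 0 0;1 0 0.05 0 0 0 0;1 0 0.05 0 0 0 0",
)

```text
time_s: 8.25
eef_pos: [0.4558, -0.1278, 0.0399]
eef_rot: [0.0, 0.829, 0.559, 0.0]
wrist_force: [0.4, 0.2, -0.8]
opening: 0.085
grasp_force: 58.5
```

```bash
python3 - <<'E'
from h import *
T=Ttool(); print(T.round(4),rk(T[:3,3])); c=cam('wrist'); save(c,'w7'); blue(c); print(rk(ctrl.get_obs()['wrist_force'][:2]+O))
E
```

```text
[[ 3.746e-01  9.272e-01  7.000e-04  4.558e-01]
 [ 9.272e-01 -3.746e-01 -4.000e-04 -1.278e-01]
 [-1.000e-04  8.000e-04 -1.000e+00  3.990e-02]
 [ 0.000e+00  0.000e+00  0.000e+00  1.000e+00]] [-0.06210085  0.00140861]
blue [381, 190, 69, 65, 4145] [-27.1  44.5] [25.9 25.8] 90.0
[0.61673719 0.32039131]
```

View pics/w7.png

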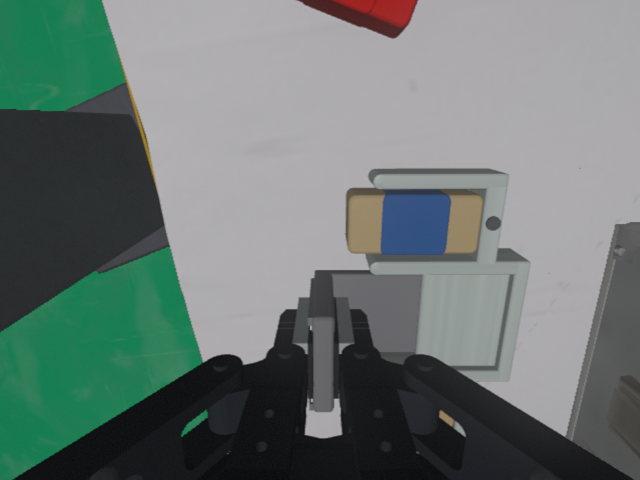

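The tongue is under the lip, about centred, and the force is low. I'll press down slightly and drive it home.

Call:
servo_tool(
  series="1 0 0.001 0.0015 0 0 0;1 0 0.004 0.002 0 0 0;1 0 0.007 0.002 0 0 0;1 0 0.010 0.002 0 0 0;1 0 0.013 0.002 0 0 0;1 0 0.015 0.002 0 0 0;1 0 0.016 0.002 0 0 0;1 0 0.017 0.002 0 0 0;1 0 0.017 0.002 0 0 0",
)

```text
time_s: 9.05
eef_pos: [0.4681, -0.1324, 0.038]
eef_rot: [-0.003, 0.829, 0.559, -0.002]
wrist_force: [-12.3, 4.4, 17.0]
opening: 0.083
grasp_force: 61.1
```

```bash
python3 - <<'E'
from h import *
T=Ttool(); print(T.round(4),rk(T[:3,3])); print(rk(ctrl.get_obs()['wrist_force'][:2]+O))
E
```

```text
[[ 3.740e-01  9.274e-01 -5.900e-03  4.681e-01]
 [ 9.274e-01 -3.740e-01  2.500e-03 -1.324e-01]
 [ 1.000e-04 -6.400e-03 -1.000e+00  3.800e-02]
 [ 0.000e+00  0.000e+00  0.000e+00  1.000e+00]] [-0.04902405  0.00175467]
[-13.06235463  -0.53593465]
```

Call:
servo_tool(
  series="1 0 0.001 -0.0005 0 0 0;1 0 0.002 -0.001 0 0 0;1 0 0.003 -0.001 0 0 0;1 0 0.004 -0.001 0 0 0;1 0 0.004 -0.001 0 0 0;1 0 0.004 -0.001 0 0 0",
)

```text
time_s: 9.55
eef_pos: [0.4691, -0.1328, 0.0381]
eef_rot: [-0.005, 0.829, 0.56, -0.003]
wrist_force: [-22.2, 5.3, 22.5]
opening: 0.086
grasp_force: 61.9
```

```bash
python3 - <<'E'
from h import *
T=Ttool(); print(T.round(4),rk(T[:3,3])); print(rk(ctrl.get_obs()['wrist_force'][:2]+O)); c=cam('wrist'); save(c,'w8');blue(c)
E
```

```text
[[ 3.737e-01  9.275e-01 -1.170e-02  4.691e-01]
 [ 9.275e-01 -3.737e-01  4.900e-03 -1.328e-01]
 [ 2.000e-04 -1.270e-02 -9.999e-01  3.810e-02]
 [ 0.000e+00  0.000e+00  0.000e+00  1.000e+00]] [-0.04793438  0.00178646]
[-22.55878313  -3.43255103]
blue [346, 192, 69, 66, 4246] [-27.2  44.5] [25.8 26.1] 0.2
```

View pics/w8.png

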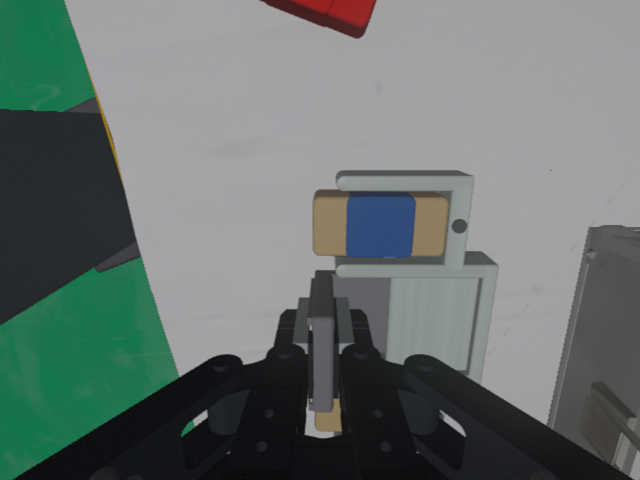

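The holder is at the hard stops: 4 mm of extra command gave only 1 mm of travel and 10 N more force. The frame's rear (x≈312 px) is level with the block end (x=313), and the holder is straight and centred. Handing in.

```bash
python3 -c "
from bench import ctrl
print(ctrl.hand_in())"
```

```text
the job is handed in; nothing more can be done
None
```

I handed the job in with both blocks home and the label holder gripped and pressed against the hard stops, flush with the block ends (about 22 N push at 9.6 s); the hand-in returned no verdict.

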